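Draw the tool that the waiting part needs and hold it upright over it

TASK

See which part lies in the nest between the four corner posts of the work plate: if it is the relay with its pins up, draw the desoldering pump out of the leaning stand; if it is the terminal block, draw the screwdriver instead. Raise the tool clear of the stand, turn it upright with its tip straight down, and finish while still holding it so, still, over the middle of the part in the nest with the tip about 4 cm above that part and touching nothing. Leave the other tool in its socket and do not disturb the two parts or the things standing round the work.

Things in the scene. Friction and masses are not known exactly. Their poses are not given: they have to be found in the camera images.
- stand: Fixed stand: dark steel base 150 x 150 x 10 mm with a grey plastic block on it, 140 mm wide, whose two square sockets lean 35 degrees from the vertical. Origin on the desk under the block; at yaw 0 the tools' upper ends lean towards its -x, the robot. Sockets lie side by side at y = +35 mm (pump) and y = -35 mm (screwdriver), the mouths 75 mm above the desk. Does not move during the job, but its place and yaw vary.
- pump_socket (a point): Centre of the mouth of the wider socket (22 mm square, 52 mm deep along its leaning axis) in which the pump stands.
- driver_socket (a point): Centre of the mouth of the narrower socket (13.5 mm square, 34 mm deep along its leaning axis) in which the screwdriver stands.
- pump: Desoldering pump, blue, 188 mm long along its own y: tip at +y, down in the socket; the plunger is the 42 mm at -y, as wide to the touch as the barrel (20 mm). Grip across its own x on the barrel near the plunger, own y -50 to +20 mm. Origin midway along it on its skin; its axis at own z = +9.5 mm. 136 mm shows above the socket. About 0.05 kg, varying.
- pump_tip (a point): Tip of the pump, the far lower end on its axis.
- driver: Small bright jeweller's screwdriver, 104 mm long along its own y, treated as 8 mm wide along its own x (grip it so) and 9 mm along its own z; the blade at +y points down into the socket, the thicker handle end is at -y. Origin midway along it on its skin, its axis at own z = +4.5 mm. It stands in the socket with 68 mm showing. About 0.02 kg, varying.
- driver_tip (a point): Tip of the screwdriver, the far lower end on its axis.
- plate: Fixed aluminium work plate 110 x 130 x 10 mm, origin on the desk under its centre. At its +y half is the nest with four dark corner posts 14 mm high (inside 80 x 40 mm); at its -y half a parking place with a flat black rim. One part lies in each; which is where varies.
- nest (a point): Centre of the nest's floor, between the four corner posts, on the plate's top 10 mm above the desk.
- relay: Sealed orange-brown relay lying pins up, 12 x 28 mm and 15 mm high, 19 mm with its pins; origin at the centre of its underside. In the nest or in the parking place.
- terminal: Three-way terminal block, black on a brown base, 64 x 27 mm and 14 mm high, long along its own x; origin at the centre of its underside. In the nest or in the parking place.
- flux: Bystander: amber bottle with white cap, 35 mm across, 68 mm high, loose; origin at the centre of its underside.
- tape: Bystander: roll of insulating tape, 64 mm across, 19 mm high, loose; origin at the centre of its underside.
- battery: Bystander: block battery 27 x 47 x 18 mm, lying loose; origin at the centre of its underside.
There are look-alikes about, which are no part of the job. Of the things that look like the stand, the largest one is meant.

How it is judged:
By the outcome, as a careful person would: the job done as asked, in the order asked, and still so for the second after the job is handed in, while the arm keeps its last pose, push and grip.
It also fails if it takes over 40 s, if anything falls off the work surface, if the arm or the gripper's body presses on something with over 40 N, if the wrist force passes 120 N, or if a joint passes its speed limit or range.

ROBOT

A 7-joint arm with a two-finger parallel gripper is mounted at the origin on a cart in front of the work surface, level with it; the furniture and walls round the work are solid. World frame = base frame: x ahead of the robot, y to its left, z up, the work surface at z = 0. Lengths are in m, angles in rad, forces in N, time in s.
With the tool pointing down it reaches from about 0.35 to 0.9 m from the base axis. Payload 8.1 kg.
Tool frame: the origin (TCP) lies midway between the tips of the shut fingers; the grasp point (between the pads) lies arm.tcp_to_grasp behind it (arm.tcp_to_grasp is the distance from the TCP to the grasp point, in m); z points along the fingers, y is the line along which they close (so a half turn about z gives the same grasp; the last joint's range is limited). The gripper opens to 92 mm and grips with 3 to 60 N. Pads are 19 mm wide; open, the fingers measure 130 mm over their backs; the gripper's body (75 mm by 190 mm) begins 47 mm behind the grasp point.
Start: joints at [-1.264, 0.434, 0.025, 1.573, -0.012, 1.134, -0.075], TCP at [0.249, 0.573, 0.194] pointing down, gripper open.
Joint ranges: [-2.62, 2.62], [-0.44, 2.09], [-1.27, 1.32], [0.08, 2.57], [-1.32, 4.46], [0.12, 2], [-2.74, 2.74]. Speed limits (rad/s): [2.22, 2.22, 3.01, 3.01, 3.14, 3.14, 3.14].

INTERFACE

Orientations are given as a rotation vector (axis times angle).
In Python, from cell import observe, get_image, arm gives the robot as it stands. The module is installed in compiled form; this text tells all that it offers.
- The arm moves only by the tool drive_tool, never from a script. Its argument "steps" is a list of rows, each a list of 5 numbers: the closure, from 0 (fully open) to 1 (shut), then the shift along the world's x, y, z in mm, then the turn about the world's z in rad. In form: [[hand, x, y, z, roll], ...]. A call has 1 to 20 rows; each row shifts and turns the commanded pose from where the row before left it; what a row does not reach is not made up. A row lasts 1/12 s, in which the tool goes at most 41.7 mm and 7.16 degrees, less where a joint would pass 70% of its speed; a pose out of reach is approached as far as the arm can. A call with a gripper value outside its range is refused whole. The fingers move at their own pace and stop on an object; "grip_force" is the grip in N (left out, the last holds). Time passes only in rows, so rows that do not move let the fingers close. It gives the time, the measured TCP pose, the force, the opening and the grip force at its end, in the units of the state.
- observe(): the state, without advancing time (a new reading comes with each control period).
- get_image(name): name is "scene" or "top" or "wrist"; returns a dict with "image" (400x640x3 uint8, red, green, blue), "vfov" (degrees; the focal length in pixels is half the picture's height over the tangent of half this angle, whatever the lens; pixels are square), "cx", "cy" (the principal point, pixels), "xyz" and "attitude" of the camera in the world. Camera axes: x right, y down, z forward; pixel columns grow to the right and rows downward; lengths in m; the calibration is good to about 2 mm. The wrist camera is an equidistant fisheye: a pixel r from the principal point sees the ray r / f radians off the axis. A picture is of the moment at which its call begins. There is no depth.
- arm.sign_off(): hands the job in; it is judged then, once.
The state is a dict: "clock": time; "joints": joint angles; "dq": joint speeds; "joint_efforts": joint torques, N m; "position": TCP position; "ee_rot": TCP orientation; "force": force on the tool from outside, world axes, zero at the start; "ft_torque": the same for the moment, N m; "width": opening from 0.0 (shut) to 1.0 (fully open); "gripper_force": force on a finger pad.
Only numpy, scipy, OpenCV 4.12 (cv2) and the standard library are available. Lean on these libraries where they do the work, as an engineer would, in place of code of your own. Each camera call takes 0.05 s, during which the arm holds its last target. There are 200 camera calls.

## Working session

There is one attempt and no reset: what is moved stays moved. The work goes in short steps, Python scripts to look and compute and a tool call to move; the robot and the scene stay as the last step left them, time stands still between calls to the robot, and variables do not carry over. Pictures are saved under pics/ and viewed, at most 10 in all, crops included, and the job is handed in when it is done.

Besides the shell and the picture viewer there is one more tool, called as a command line: name --pt "numbers of a row" for each row, then --argument value for the rest. drive_tool: Moves the arm, as the interface text tells. Its arguments: {"type":"object","properties":{"steps":{"type":"array"},"grip_force":{"type":"number"}},"required":["steps"]}

```bash
mkdir -p pics; cat > h.py <<'E'
import numpy as np, cv2
from scipy.spatial.transform import Rotation as R
from cell import observe, get_image, arm
def rot(a):
    a=np.array(a,float)
    return R.from_rotvec(a).as_matrix() if a.size==3 else (a.reshape(3,3) if a.size==9 else R.from_quat(a).as_matrix())
def ray(im,u,v,fish=False):
    f=200/np.tan(np.radians(im['vfov'])/2); x,y=u-im['cx'],v-im['cy']
    if fish:
        r=np.hypot(x,y); t=r/f; d=np.array([x/r*np.sin(t),y/r*np.sin(t),np.cos(t)]) if r>0 else np.array([0,0,1.])
    else: d=np.array([x/f,y/f,1.])
    return np.array(im['xyz']),rot(im['attitude'])@(d/np.linalg.norm(d))
def onz(im,u,v,z,fish=False):
    o,d=ray(im,u,v,fish); return o+d*(z-o[2])/d[2]
def two(r1,r2):
    (a,d),(b,e)=r1,r2
    s=np.linalg.lstsq(np.c_[d,-e],b-a,rcond=None)[0]
    p,q=a+d*s[0],b+e*s[1]; return (p+q)/2,np.linalg.norm(p-q)
def proj(im,p):
    f=200/np.tan(np.radians(im['vfov'])/2); q=rot(im['attitude']).T@(np.array(p)-im['xyz']); return q[:2]/q[2]*f+[im['cx'],im['cy']]
E
python3 - <<'E'
from h import *
import pickle
ims={n:get_image(n) for n in('scene','top','wrist')}
pickle.dump(ims,open('i0.pkl','wb'))
for n,i in ims.items():
    print(n,{k:v for k,v in i.items() if k!='image'}); 
cv2.imwrite('pics/scene.png',ims['scene']['image'][...,::-1]);cv2.imwrite('pics/top.png',ims['top']['image'][...,::-1])
s=observe();print(s,arm.tcp_to_grasp)
E
```

```text
scene {'vfov': 57.35616855469455, 'cx': 314.0891855591354, 'cy': 199.4437688905926, 'xyz': array([-0.16518459,  0.49827128,  0.5333751 ]), 'attitude': array([-1.06691505,  2.09811392, -1.22925024])}
top {'vfov': 47.85247051974445, 'cx': 313.2321073483912, 'cy': 203.82641739669862, 'xyz': array([0.37668794, 0.01333143, 1.00705287]), 'attitude': array([-2.16201213,  2.15626306, -0.12986352])}
wrist {'vfov': 65.70646984690485, 'cx': 322.73210212119443, 'cy': 200.1164398834084, 'xyz': array([0.18344085, 0.60053979, 0.38419582]), 'attitude': array([2.43322593, 1.59570807, 0.21241944])}
{'clock': 0.15, 'joints': array([-1.26363144,  0.43505818,  0.02495328,  1.57384042, -0.01155883,
        1.13400661, -0.07511383]), 'dq': array([-0.00024211, -0.00225948,  0.00053431, -0.00281736,  0.00115266,
        0.00149918, -0.0006352 ]), 'joint_efforts': array([ 2.24632124e-03, -6.68256426e+01,  9.86324921e-01, -3.14694357e+01,
       -6.04370423e-02,  3.94365541e-02,  9.91935008e-05]), 'position': array([0.2488819 , 0.57286738, 0.19364644]), 'ee_rot': array([-6.39212545e-01, -3.07576961e+00,  1.82847598e-03]), 'force': array([-0.16122637, -0.40547452, -0.07500863]), 'ft_torque': array([ 0.00148053, -0.00167459, -0.04042332]), 'gripper_force': 0.0, 'width': 1.002466623260831} 0.0188
```

View pics/scene.png

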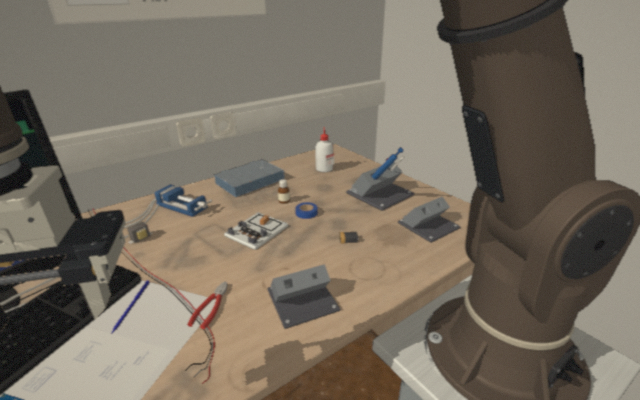

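View pics/top.png

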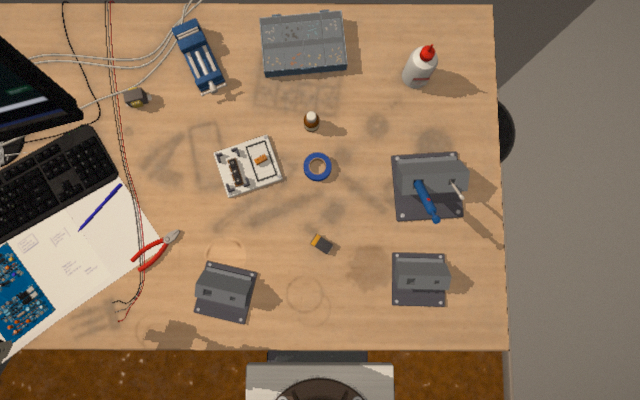

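The scene and top views show the big stand at top px (430,185) with the blue pump and a thin driver, plus the plate at (248,166). I'll zoom in on both.

```bash
python3 - <<'E'
from h import *
import pickle
ims=pickle.load(open('i0.pkl','rb'))
t=ims['top']['image'][...,::-1];s=ims['scene']['image'][...,::-1]
a=cv2.resize(t[130:200,208:288],(400,350),interpolation=cv2.INTER_CUBIC)
b=cv2.resize(t[145:225,388:500],(392,280),interpolation=cv2.INTER_CUBIC)
c=cv2.resize(s[140:215,335:425],(360,300),interpolation=cv2.INTER_CUBIC)
o=np.zeros((600,800,3),np.uint8);o[:300,:343]=cv2.resize(a,(343,300));o[:280,400:792]=b;o[300:,:360]=c
cv2.imwrite('pics/z.png',o)
E
```

```text
(no output)
```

View pics/z.png

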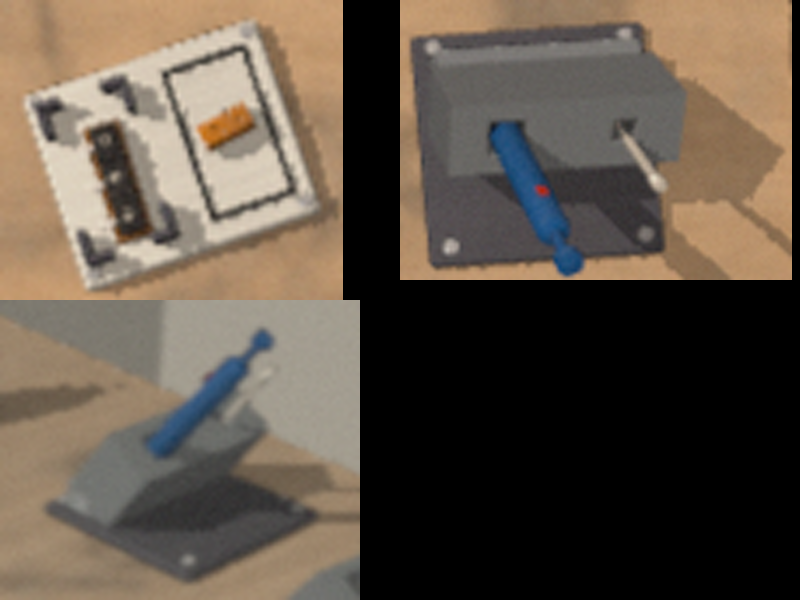

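The zoom shows the terminal block (black on brown) between the corner posts and the relay inside the flat rim, so the tool to draw is the screwdriver. Its mouth is at top px (452,182) and its handle end at (462,198). The pump has a blue barrel with its end at (436,219).

```bash
python3 - <<'E'
from h import *
import pickle
ims=pickle.load(open('i0.pkl','rb'));t=ims['top'];s=ims['scene']
z=lambda x,y:(388+(x-400)/3.5,145+y/3.5)
sc=[onz(t,*z(*p),.011) for p in[(433,47),(626,33),(450,246),(646,234)]]
print(np.round(sc,4)); c=np.mean(sc,0)
e=np.array([sc[0]-sc[1],sc[2]-sc[3]]).mean(0); f=np.array([sc[0]-sc[2],sc[1]-sc[3]]).mean(0)
yaw=[np.arctan2(-e[0],e[1]),np.arctan2(f[1],f[0])]; print('c',c,'yaw',np.degrees(yaw))
m=onz(t,*z(624,127),.075);print('mouth',m)
y=np.mean(yaw);l=np.array([-np.cos(y)*np.sin(np.radians(35)),-np.sin(y)*np.sin(np.radians(35)),np.cos(np.radians(35))])
print('end pred',m+.068*l, 'seen',onz(t,*z(658,185),(m+.068*l)[2]))
zs=lambda x,y:(335+x/4,140+(y-300)/4)
print('scene px pred',proj(s,m+.068*l),'seen',zs(268,370), two(ray(s,*zs(268,370)),ray(t,*z(658,185))))
R1=lambda x,y:(208+x*80/343,130+y*70/300)
ct=[onz(t,*R1(*p),.01) for p in[(28,97),(250,22),(318,208),(95,287)]];print('plate',np.mean(ct,0),np.round(ct,3))
te=onz(t,*R1(118,182),.022);print('term',te)
posts=[onz(t,*R1(*p),.024) for p in[(47,118),(117,93),(165,224),(97,250)]];print('posts',np.mean(posts,0),np.round(posts,3))
print('TCP R',rot(observe()['ee_rot']).round(3), 'bottle', onz(t,312,115,.068),'tape',onz(t,318,167,.019),'pumpend',onz(t,*z(568,262),.075+.136*.819))
E
```

```text
[[ 0.6008 -0.1756  0.011 ]
 [ 0.6103 -0.3002  0.011 ]
 [ 0.4721 -0.1839  0.011 ]
 [ 0.4801 -0.3084  0.011 ]]
c [ 0.54084003 -0.24203821  0.011     ] yaw [4.02039273 3.63383593]
mouth [ 0.53783904 -0.2768855   0.075     ]
end pred [ 0.49892282 -0.27948881  0.13070234] seen [ 0.49531628 -0.27746335  0.13070234]
scene px pred [402.20923584 155.4558141 ] seen (402.0, 157.5) (array([ 0.49675193, -0.27850449,  0.12535116]), np.float64(0.0020260116331046844))
plate [0.58350524 0.1601727  0.01      ] [[0.613 0.237 0.01 ]
 [0.654 0.121 0.01 ]
 [0.554 0.084 0.01 ]
 [0.512 0.199 0.01 ]]
term [0.56557315 0.18648297 0.022     ]
posts [0.57097169 0.19225196 0.024     ] [[0.599 0.224 0.024]
 [0.612 0.188 0.024]
 [0.543 0.161 0.024]
 [0.53  0.196 0.024]]
TCP R [[-0.917  0.398 -0.   ]
 [ 0.398  0.917 -0.001]
 [-0.    -0.001 -1.   ]] bottle [0.68267424 0.01692354 0.068     ] tape [0.5790179  0.00337231 0.019     ] pumpend [ 0.44712101 -0.2105401   0.186384  ]
```

drive_tool --pt "0.67 0 0 30 0" --pt "0.67 0 0 30 0" --pt "0.67 0 0 30 0.015" --pt "0.67 11 -35 0 0.015" --pt "0.67 11 -35 0 0.015" --pt "0.67 11 -35 0 0.015" --pt "0.67 11 -35 0 0.015" --pt "0.67 11 -35 0 0.015" --pt "0.67 11 -35 0 0.015" --pt "0.67 11 -35 0 0.015" --pt "0.67 11 -35 0 0.015" --pt "0.67 11 -35 0 0.015" --pt "0.67 11 -35 0 0.015" --pt "0.67 11 -35 0 0.015" --pt "0.67 11 -35 0 0.015" --pt "0.67 11 -35 0 0.015" --pt "0.67 11 -35 0 0.015" --pt "0.67 11 -35 0 0.015" --pt "0.67 11 -35 0 0.015" --pt "0.67 11 -35 0 0.015" --grip_force 15

```text
clock: 1.82
position: [0.436, -0.0236, 0.2843]
ee_rot: [0.218, 3.134, 0.001]
force: [0.1, 0.3, 0.5]
width: 0.33
gripper_force: 0.0
```

drive_tool --pt "0.67 9.5 -31.5 0 0" --pt "0.67 9.5 -31.5 0 0" --pt "0.67 9.5 -31.5 0 0" --pt "0.67 9.5 -31.5 0 0" --pt "0.67 9.5 -31.5 0 0" --pt "0.67 9.5 -31.5 0 0" --pt "0.67 9.5 -31.5 0 0" --pt "0.67 9.5 -31.5 0 0" --pt "0.67 0 0 -20 0" --pt "0.67 0 0 -10 0" --pt "0.67 0 0 0 0"

```text
clock: 2.73
position: [0.5106, -0.2724, 0.2515]
ee_rot: [-0.219, -3.129, -0.003]
force: [0.2, 0.5, -0.2]
width: 0.328
gripper_force: 0.0
```

```bash
python3 - <<'E'
from h import *
import pickle
w=get_image('wrist');pickle.dump(w,open('i1.pkl','wb'))
cv2.imwrite('pics/w1.png',w['image'][...,::-1])
s=observe();print(s['position'],w['xyz'],rot(w['attitude']).round(2))
E
```

```text
[ 0.51124707 -0.27211619  0.25289658] [ 0.44079415 -0.2636616   0.44250055] [[ 0.14  0.96  0.26]
 [ 0.99 -0.14 -0.03]
 [ 0.    0.26 -0.97]]
```

View pics/w1.png

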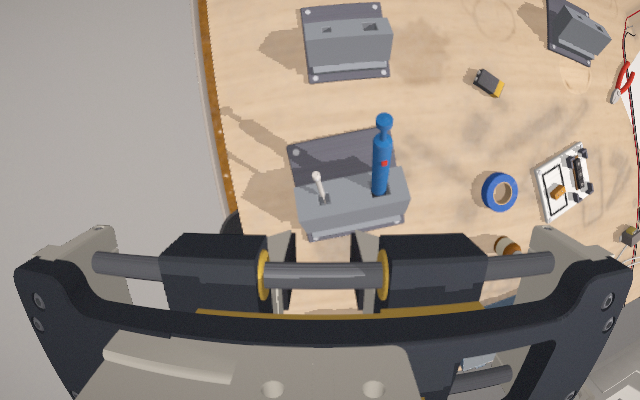

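The wrist view shows the driver's handle end at px (316,175), its mouth at (324,200) and the pump's end at (384,121).

```bash
python3 - <<'E'
from h import *
import pickle
w=pickle.load(open('i1.pkl','rb'));ims=pickle.load(open('i0.pkl','rb'));t=ims['top'];s=ims['scene']
z=lambda x,y:(388+(x-400)/3.5,145+y/3.5)
e=ray(w,316,175,True)
print('end',two(e,ray(t,*z(658,185))),onz(w,316,175,.128,True))
print('mouth',two(ray(w,324,200,True),ray(t,*z(624,127))),onz(w,324,200,.075,True))
print('pumpend',two(ray(w,384,121,True),ray(t,*z(568,262))))
E
```

```text
end (array([ 0.49603973, -0.27797687,  0.12950412]), np.float64(0.0011257739711004763)) [ 0.49687355 -0.27813302  0.128     ]
mouth (array([ 0.53694737, -0.27514552,  0.08071117]), np.float64(0.0001992309081478159)) [ 0.53856492 -0.27535857  0.075     ]
pumpend (array([ 0.4482974 , -0.21206886,  0.18053044]), np.float64(0.0013527857987696017))
```

drive_tool --pt "0.67 -1 -5.5 -20 0" --pt "0.67 0 0 -25 0" --pt "0.67 0 0 -25 0" --pt "0.67 0 0 -25 0" --pt "0.67 0 0 -20 0" --pt "0.67 0 0 -15 0" --pt "0.67 0 0 -10 0" --pt "0.67 0 0 -5 0" --pt "0.67 0 0 0 0" --pt "0.67 0 0 0 0"

```text
clock: 3.62
position: [0.5117, -0.2791, 0.1102]
ee_rot: [0.219, 3.133, -0.0]
force: [-0.1, 0.2, -0.5]
width: 0.327
gripper_force: 0.0
```

drive_tool --pt "0.67 -3 1 -3 0" --pt "0.8 0 0 0 0" --pt "0.9 0 0 0 0" --pt "1 0 0 0 0" --pt "1 0 0 0 0" --pt "1 0 0 0 0" --pt "1 0 0 0 0" --pt "1 0 0 0 0" --grip_force 12

```text
clock: 4.28
position: [0.5081, -0.2783, 0.1063]
ee_rot: [0.219, 3.134, -0.0]
force: [-0.3, 0.8, 0.1]
width: 0.007
gripper_force: 0.0
```

```bash
python3 - <<'E'
from h import *
s=observe();print(s['position'],s['width'],s['gripper_force'],s['force'])
w=get_image('wrist')['image'][...,::-1];t=get_image('top')['image'][...,::-1];sc=get_image('scene')['image'][...,::-1]
o=np.hstack([cv2.resize(x,(390,390),interpolation=cv2.INTER_CUBIC) for x in(t[130:230,385:485],sc[120:210,335:425])])
cv2.imwrite('pics/g.png',o)
E
```

```text
[ 0.50807676 -0.2782794   0.10625588] 0.00690601903148407 0.0 [-0.34368844  0.81563706  0.08095627]
```

View pics/g.png

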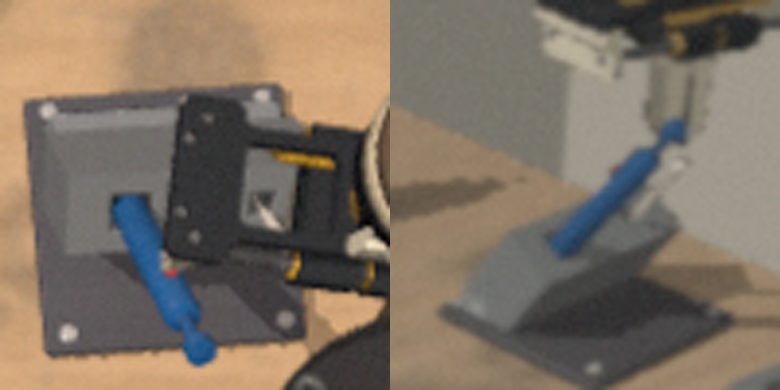

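The fingers shut to 0.007, so they missed the driver. In the scene crop its handle sits just below the fingertips at crop (672,165). I'll check by projecting the TCP and looking with the wrist camera.

```bash
python3 - <<'E'
from h import *
import pickle
t=get_image('top');sc=get_image('scene');w=get_image('wrist')
p=observe()['position']
for q in (p,p+[0,0,.0188],[.496,-.278,.129],[.537,-.275,.077]):
    a=proj(t,q);b=proj(sc,q); print(q,'topcrop',(a-[385,130])*3.9,'scenecrop',(b-[335,120])*4.333+[390,0])
o=np.hstack([cv2.resize(sc['image'][135:185,375:425,::-1],(400,400),interpolation=cv2.INTER_CUBIC),cv2.resize(w['image'][150:350,220:420,::-1],(400,400),interpolation=cv2.INTER_CUBIC)])
cv2.imwrite('pics/g2.png',o)
E
```

```text
[ 0.50804248 -0.27821346  0.10621634] topcrop [284.26455016 246.58334289] scenecrop [666.34060493 183.71394848]
[ 0.50804248 -0.27821346  0.12501634] topcrop [296.07309834 241.26235122] scenecrop [668.91686513 157.94952475]
[0.496, -0.278, 0.129] topcrop [299.09649204 263.75115221] scenecrop [682.71966972 157.81669252]
[0.537, -0.275, 0.077] topcrop [258.97576865 200.91600905] scenecrop [628.49521639 210.59220612]
```

View pics/g2.png

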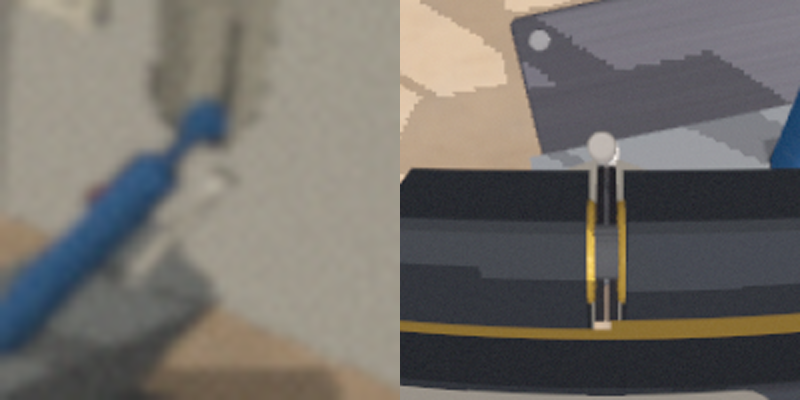

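The wrist and scene views agree that the fingertips end about 34 mm above the reported TCP, so they closed just above the handle. I'll reopen, go lower and grip again.

drive_tool --pt "0.67 0 0 0 0" --pt "0.67 4 0 0 0" --pt "0.67 0 0 0 0" --pt "0.67 0 0 0 0" --pt "0.67 0 0 -8 0" --pt "0.67 0 0 -8 0" --pt "0.67 0 0 -6 0" --pt "0.67 0 0 -4 0" --pt "0.67 0 0 0 0"

```text
clock: 5.33
position: [0.5112, -0.2778, 0.0789]
ee_rot: [-0.22, -3.132, -0.001]
force: [-0.4, 0.1, 0.4]
width: 0.326
gripper_force: 0.0
```

drive_tool --pt "0.67 0 0 -3 0" --pt "0.8 0 0 0 0" --pt "0.9 0 0 0 0" --pt "1 0 0 0 0" --pt "1 0 0 0 0" --pt "1 0 0 0 0" --pt "1 0 0 0 0"

```text
clock: 5.92
position: [0.5123, -0.278, 0.0774]
ee_rot: [0.219, 3.134, 0.001]
force: [-0.4, 2.2, 0.6]
width: 0.096
gripper_force: 11.6
```

```bash
python3 - <<'E'
from h import *
s=observe();print(s['position'],s['width'],s['gripper_force'],s['force'])
t=get_image('top');sc=get_image('scene');w=get_image('wrist')
o=np.hstack([cv2.resize(sc['image'][120:200,350:430,::-1],(400,400),interpolation=cv2.INTER_CUBIC),cv2.resize(w['image'][150:350,220:420,::-1],(400,400),interpolation=cv2.INTER_CUBIC)])
cv2.imwrite('pics/g3.png',o)
E
```

```text
[ 0.51227326 -0.27795497  0.07742492] 0.09570608673385073 11.649886860977858 [-0.43752808  2.17045791  0.55342921]
```

View pics/g3.png

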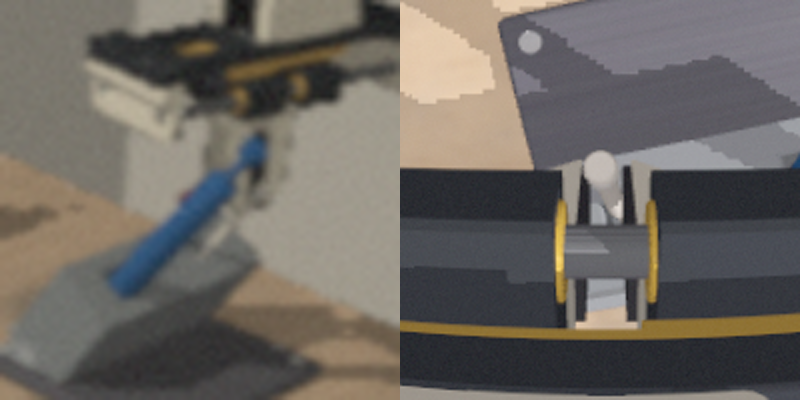

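The driver is held: opening 8.8 mm, 11.6 N, handle end between the pads at wrist-crop px (600,170). Next I draw it along the socket axis.

drive_tool --pt "1 -2.9 -0.2 4.1 0" --pt "1 -5.7 -0.4 8.2 0" --pt "1 -5.7 -0.4 8.2 0" --pt "1 -5.7 -0.4 8.2 0" --pt "1 -5.7 -0.4 8.2 0" --pt "1 -5.7 -0.4 8.2 0" --pt "1 -5.7 -0.4 8.2 0" --pt "1 -5.7 -0.4 8.2 0" --pt "1 0 0 15 0" --pt "1 0 0 25 0" --pt "1 0 0 25 0" --pt "1 0 0 25 0" --pt "1 0 0 15 0" --pt "1 0 0 0 0"

```text
clock: 7.23
position: [0.4702, -0.2826, 0.2475]
ee_rot: [0.22, 3.129, -0.003]
force: [0.2, -0.5, 0.2]
width: 0.092
gripper_force: 11.9
```

```bash
python3 - <<'E'
from h import *
import pickle
s=observe();print(s['position'],s['width'],s['gripper_force'],s['force'])
t=get_image('top');sc=get_image('scene');w=get_image('wrist');pickle.dump((t,sc,w,s),open('i2.pkl','wb'))
p=s['position'];print(proj(sc,p),proj(t,p))
u,v=proj(sc,p).astype(int)
o=np.hstack([cv2.resize(sc['image'][v-60:v+40,u-50:u+50,::-1],(400,400),interpolation=cv2.INTER_CUBIC),cv2.resize(w['image'][100:300,220:420,::-1],(400,400),interpolation=cv2.INTER_CUBIC)])
cv2.imwrite('pics/d1.png',o)
E
```

```text
[ 0.47023088 -0.28264844  0.24753075] 0.0919729231539565 11.920754760503769 [ 0.18251421 -0.49090801  0.23345987]
[415.24133237 117.83828239] [487.81347779 203.33876093]
```

View pics/d1.png

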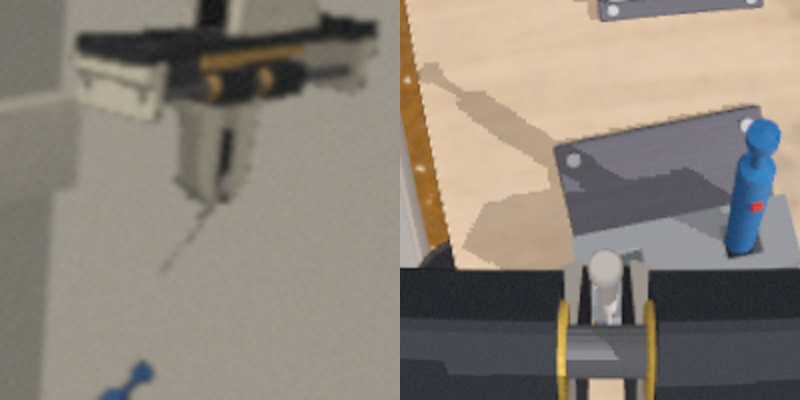

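The scene crop shows the driver clear of the socket. Its thin shaft runs from (220,195) to the tip at (165,270), still leaning towards +x, and the pump is in place. I'll relax the grip to see if it swings down about the closing line.

drive_tool --pt "1 0 0 0 0" --pt "1 0 0 0 0" --pt "1 0 0 0 0" --pt "1 0 0 0 0" --pt "1 0 0 0 0" --pt "1 0 0 0 0" --grip_force 3

```text
clock: 7.88
position: [0.4692, -0.2813, 0.2436]
ee_rot: [-0.22, -3.134, -0.0]
force: [0.2, 0.3, -0.5]
width: 0.096
gripper_force: 3.0
```

```bash
cat > df.py <<'E'
from h import *
import pickle
def shaft(sc,s,n=22):
    # dark pixels on the wall below the fingertips, scene view
    tip=proj(sc,s['position']+[0,0,.034]); u,v=tip
    g=cv2.cvtColor(sc['image'],cv2.COLOR_RGB2GRAY).astype(float)
    for r in range(int(v)-2,int(v)+n):
        row=g[r,int(u)-30:int(u)+25]; k=row.argmin(); print(r,int(u)-30+k,int(np.median(row)-row[k]),end=' | ')
    print('\ntip',tip)
E
python3 - <<'E'
from df import *
t,sc,w,s=pickle.load(open('i2.pkl','rb'));shaft(sc,s)
s=observe();sc=get_image('scene');shaft(sc,s);print(s['width'],s['gripper_force'],s['position'])
E
```

```text
103 419 57 | 104 412 55 | 105 420 60 | 106 420 73 | 107 420 56 | 108 417 40 | 109 417 41 | 110 416 37 | 111 415 33 | 112 415 16 | 113 415 19 | 114 414 14 | 115 413 18 | 116 412 25 | 117 412 18 | 118 410 10 | 119 409 6 | 120 408 13 | 121 407 11 | 122 406 16 | 123 406 20 | 124 406 17 | 125 405 9 | 126 406 5 | 
tip [416.70499782 105.22343841]
104 411 52 | 105 412 54 | 106 420 62 | 107 420 60 | 108 415 48 | 109 416 45 | 110 416 37 | 111 416 37 | 112 415 31 | 113 414 21 | 114 414 24 | 115 414 21 | 116 411 17 | 117 411 14 | 118 412 21 | 119 410 9 | 120 409 7 | 121 408 11 | 122 407 10 | 123 407 19 | 124 407 23 | 125 406 19 | 126 405 16 | 127 404 4 | 
tip [416.49289504 106.87740745]
0.09620372581515425 2.9961737617850304 [ 0.46917823 -0.2812729   0.24357523]
```

Friction holds it even at 3 N. I'll raise the grip, turn the hand about +102° at height so the tip points at the block's plain right end face, and then nudge the shaft upright against that.

drive_tool --pt "1 0 0 5 0" --pt "1 4.7 -7 0 0.1185" --pt "1 4.7 -7 0 0.1185" --pt "1 4.7 -7 0 0.1185" --pt "1 4.7 -7 0 0.1185" --pt "1 4.7 -7 0 0.1185" --pt "1 4.7 -7 0 0.1185" --pt "1 4.7 -7 0 0.1185" --pt "1 4.7 -7 0 0.1185" --pt "1 4.7 -7 0 0.1185" --pt "1 4.7 -7 0 0.1185" --pt "1 4.7 -7 0 0.1185" --pt "1 4.7 -7 0 0.1185" --pt "1 4.7 -7 0 0.1185" --pt "1 4.7 -7 0 0.1185" --pt "1 4.7 -7 0 0.1185" --pt "1 0 0 0 0" --pt "1 0 0 0 0" --grip_force 8

```text
clock: 9.43
position: [0.5149, -0.3509, 0.2273]
ee_rot: [1.729, -2.565, -0.043]
force: [0.6, 1.4, -1.2]
width: 0.093
gripper_force: 8.0
```

```bash
python3 - <<'E'
from h import *
import pickle
s=observe();print(s['position'],s['width'],s['gripper_force'],s['joints'].round(2))
Rm=rot(s['ee_rot']);print('closing yaw',np.degrees(np.arctan2(Rm[1,1],Rm[0,1])))
t=get_image('top');sc=get_image('scene');pickle.dump((t,sc,s),open('i3.pkl','wb'))
u,v=proj(sc,s['position']).astype(int);a,b=proj(t,s['position']).astype(int);print(u,v,a,b)
f=lambda i,u,v:cv2.resize(i[max(v-60,0):v+40,u-50:u+50,::-1],(400,400),interpolation=cv2.INTER_CUBIC)
cv2.imwrite('pics/e1.png',np.hstack([f(sc['image'],u,v),f(t['image'],a,b)]))
E
```

```text
[ 0.51493459 -0.35091486  0.22733006] 0.09263126286442572 7.995333820581436 [ 1.15  0.7  -1.17  1.42  0.65  1.49  2.74]
closing yaw 157.93264805476358
418 117 521 179
```

View pics/e1.png

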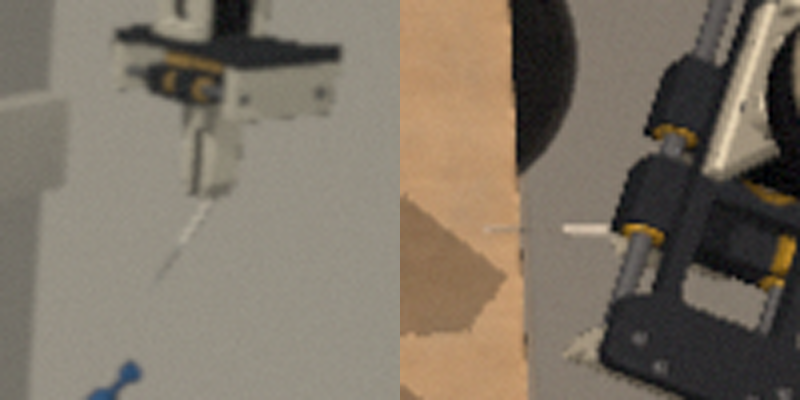

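The last joint stopped at its limit at a closing yaw of 158°. The top crop shows the tip pointing to +y at crop (485,228), so this will do. I'll back off the limit slightly, go outside the block's end face and descend.

drive_tool --pt "1 2 -5 5 -0.04" --pt "1 3 -10 0 -0.04" --pt "1 5 -10 0 -0.04" --pt "1 5 -10 0 -0.02" --pt "1 5 0 -15 0" --pt "1 0 0 -25 0" --pt "1 0 0 -25 0" --pt "1 0 0 -25 0" --pt "1 0 0 -25 0" --pt "1 0 0 -15 0" --pt "1 0 0 0 0" --pt "1 0 0 0 0"

```text
clock: 10.53
position: [0.5351, -0.3862, 0.104]
ee_rot: [1.548, -2.677, -0.042]
force: [0.0, 0.3, 0.3]
width: 0.091
gripper_force: 8.0
```

```bash
python3 - <<'E'
from h import *
import pickle
s=observe();print(s['position'],s['ee_rot'],s['force'],s['width'],s['joints'].round(2))
Rm=rot(s['ee_rot']);print('closing yaw',np.degrees(np.arctan2(Rm[1,1],Rm[0,1])),Rm[:,2])
t=get_image('top');b=pickle.load(open('i3.pkl','rb'))[0]
# bright shaft pixels in top: difference, rows around
sc=get_image('scene');g=lambda i:cv2.cvtColor(i['image'],cv2.COLOR_RGB2GRAY).astype(int)
d=g(t)-g(b)
for v in range(168,200): print(v,''.join('%4d'%x for x in d[v,455:512:2]))
E
```

```text
[ 0.53505085 -0.38618899  0.10401635] [ 1.5476084  -2.67653117 -0.0418778 ] [0.01011258 0.30918886 0.28336642] 0.09121667946623581 [ 1.11  0.84 -1.06  1.48  0.75  1.32  2.58]
closing yaw 150.03361567276275 [-0.05643226 -0.00136229 -0.9984055 ]
168    1   2   3  -2   2  -2   0   1   2   3   3   2   1   1   2  -2  -1   3   0   3   3   2  -4  -3   1  -2  -2   2   2
169    2  -1   2  -2   4   5   4   0   2   1   0   0   3   2   0   2  -3   1   2   4   3   0   0   4  -3  -4   2   2  -8
170   -4   0   0   0   0  -4   2  -1   3   0   1   1  -3   3   3  -1   3   2   1   0   1   2   4   1   2   2   2   3 -58
171    1   1   2   1   2   1   5  -3   2   5   1   2   1   5   4   3   0   1   2   4  -1   1  -3   3   3  -3  -1  -2 -93
172    1   1   4   3   2   3  -1  -5  -2   1   1   2   0  -1  -1   2   4  -4   1   1  -2   0   1  -1   1   1   3  -8 -95
173   -1   0   3   1   2   1   1   5  -3   1   5   3   3  -2   1   5   2   1   1  -1   2   3   1   3   1   1   2 -17 -85
174    1   3   3   3  -1   0   1   3  -2   3   1  -1   0  -2   3   4   5  -1 -16  -1   2   0   3   3   2  -1   3 -15 -77
175   -3 
[... 2315 characters left out ...]
 -1   1  -2   5   0  -4  -1   2   2   0   2   1  -1   0   3   1   1 -14 -23  -7 -85 -80 -79 -65
195    3   0  -4   2   1   2   1   0   1   4   0   1   0   1   2  -1  -1   1   6   1   2  -9 -12  -4 -47 -76 -81 -55 -52
196    2  -1   4   3   1   3   2   3   0   3   3   4   2   2   1   3   1   2   2   5   2 -13 -13  -7 -76 -80 -86 -60 -51
197    4  -2  -1   0   5   1   2   0   5   4   1   4   2  -2  -1  -2   3  -2   2  -2   3 -14 -21  -9 -89 -84 -83 -81 -66
198    2   2   1   5  -2   1   0  -1   0   2  -1   2   4   3   6   5   1  -3   1  -2  -2 -27 -24 -15 -87 -78 -82 -77 -83
199    4  -3  -4   1   1   0  -4   6   2   0   1   2   1  -2   2  -2   1  -2   3   5  -2 -42 -44 -31 -91 -86 -77 -74 -80
```

The driver tip shows at top px ~(489,175) and the hand is outside the block end. I'll descend the last 25 mm, then push towards +y with a light grip.

drive_tool --pt "1 0 0 -12 0" --pt "1 0 0 -13 0" --pt "1 0 0 0 0" --pt "1 0 5 0 0" --pt "1 0 5 0 0" --pt "1 0 5 0 0" --pt "1 0 5 0 0" --pt "1 0 5 0 0" --pt "1 0 5 0 0" --pt "1 0 5 0 0" --pt "1 0 5 0 0" --pt "1 0 0 0 0" --grip_force 4

```text
clock: 11.63
position: [0.5356, -0.3449, 0.0794]
ee_rot: [1.551, -2.676, -0.041]
force: [1.3, 0.5, -0.9]
width: 0.094
gripper_force: 4.0
```

```bash
cat > sh.py <<'E'
from h import *
import pickle,sys
# bright driver pixels left of the gripper in the scene+top views, against the earlier pictures
s=observe();print('pos',s['position'].round(4),'F',s['force'].round(1),'w',round(s['width'],3))
t0,sc0,_=pickle.load(open('i3.pkl','rb'));t=get_image('top');sc=get_image('scene');pickle.dump((t,sc,s),open(sys.argv[1],'wb'))
g=lambda i:cv2.GaussianBlur(cv2.cvtColor(i['image'],cv2.COLOR_RGB2GRAY),(3,3),0).astype(int)
for n,a,b in(('top',t,t0),('scene',sc,sc0)):
    d=g(a)-g(b); p=s['position']; u,v=proj(a,p).astype(int); print(n,'TCP',u,v)
    if n=='scene':
        tip=proj(a,p+[.003,0,.034]); print('ftip',tip)
        for r in range(int(tip[1])-3,int(tip[1])+26,2): print(r,d[r,u-22:u+14])
E
python3 sh.py i4.pkl
```

```text
pos [ 0.5356 -0.3449  0.0794] F [ 1.3  0.5 -0.9] w 0.094
top TCP 485 182
scene TCP 406 162
ftip [406.67161497 152.00745484]
149 [  1   1   1   1   1   0   1   2   3   2   1   1   1   2   1   1   0  -4
 -14 -26 -32 -23  -8  -1   0   0   0  -1  -2  -1   0   0   0   2   2   0]
151 [  0   0   1   2   3   1   1   1   1   0   0   1   2   2   1   2   1  -1
 -10 -25 -34 -29 -19 -17 -19 -23 -25 -26 -20 -10  -3   0   0   1   1   0]
153 [  0   0   1   3   1   1   1   1   2   0   0   1   3   3   1   1   0   1
  -2  -9 -18 -23 -25 -27 -32 -34 -34 -29 -19  -7   0   1   1   1   2   2]
155 [ 3  1  1  1  1  2  2  2  1  1  1  0  0  1  0  1  2  2  3  2  3  5  4 -2
 -6 -6 -4 -2 -1  1  1  0  0  0  0  0]
157 [ 1  1  0  1  1  1  1  1  0  1  1  2  1  2  2  2  2  2  3  6 11 14 11  3
  1  2  3  1  1  0  0  1  0  1  1  0]
159 [ 2  1  0  1  2  0  1  0  0  0  1  1  2  1  2  2  1  2  8 15 16 10  3  2
  2  2  2  3  3  2  1 -1 -2  0  2  1]
161 [ 0  1  1  2  1  1  1  1  0  0  0  1  1  1  1  2  4 10 12  9  2 -2  0  1
  1  1  2  2  1  1  1  1  1  1  1  1]
163 [ 2  1  0  1  1  0  1  1  0 -1  0  0  0  1  1  1  1  2  2 -1  0  1  2  3
  3  3  2  1  1  1  2  2  2  1  1  0]
165 [ 1  2  1  0  0  1  2  1  1  0  1  0  1  2 -1 -4 -4 -2 -1  0  0  1  1  1
  1  1  0  0  2  3  2  1  0 -1  1  2]
167 [-1 -2 -1  1  0  0  1  0  0  1  2  1  0 -4 -9 -9 -4  0  2  2  2  1  0  0
  1  2  2  2  2  3  2  2  1  2  2  1]
169 [ 0  0  0  1  1  0  2  1  1  1  0  0 -1  0  0  0  0  0  1  2  2  1  2  2
  2  2  3  3  2  2  2  1  1  2  1  1]
171 [1 1 1 2 1 1 2 1 1 2 3 1 0 1 2 2 3 3 2 1 1 1 2 1 1 1 1 2 1 0 0 0 0 1 0 0]
173 [0 0 1 1 2 2 1 2 1 2 1 2 2 3 2 1 1 1 1 1 1 2 1 1 1 1 1 2 2 1 2 2 2 1 1 0]
175 [1 1 0 1 1 1 3 2 1 2 2 0 0 0 1 1 1 1 1 0 1 0 1 0 1 2 2 1 1 1 0 2 3 2 0 1]
177 [ 1  2  0 -1 -2 -1  0  0  0  2  3  1  0  0  1  1  2  1  0  1  2  1  0  0
  1  2  2  1  1  0  1  2  3  2  0  2]
```

drive_tool --pt "1 0 4 0 0" --pt "1 0 4 0 0" --pt "1 0 4 0 0" --pt "1 0 4 0 0" --pt "1 0 4 0 0" --pt "1 0 0 0 0"

```text
clock: 12.23
position: [0.5353, -0.3248, 0.0792]
ee_rot: [1.551, -2.676, -0.042]
force: [-0.3, 0.3, -0.3]
width: 0.093
gripper_force: 4.0
```

```bash
python3 sh.py i5.pkl | sed -n '1,26p'
```

```text
pos [ 0.5353 -0.3248  0.0792] F [-0.3  0.3 -0.3] w 0.093
top TCP 475 182
scene TCP 401 164
ftip [402.22262634 153.59064059]
150 [ 2  1  1  1  1  1  0  1  1  2  1  2  2  3  3  1  0  1 -1 -1 -1 -1 -2 -4
 -5 -2  0  0 -3 -8 -8 -4  0  0  1  0]
152 [  1   1   3   3   1   1   1   2   2   2   2   2   1   1   1  -1   0   2
   0  -3  -9 -16 -18 -20 -19 -17 -16 -17 -16 -13  -9  -3  -1   1   2   2]
154 [  2   1   1   2   2   3   1   1   2   2   2   2   2   1   1   2   3   3
   2  -2  -9 -20 -30 -37 -39 -38 -35 -27 -16  -7  -2   1   1   1   1   1]
156 [  1   2   2   2   2   1   0   1   2   3   3   2   1   1   1   0   0   0
   0   2   0  -4  -9 -15 -22 -25 -19  -8  -2   1   2   3   1   1   1   1]
158 [ 2  2  3  2  1  0  1  0  1  2  2  1  1  0 -1 -1  0  1  1  1  2  1  2  0
 -4 -8 -7 -2  1  3  3  1  1  2  1  1]
160 [2 2 2 3 2 2 0 1 2 2 1 1 1 0 0 1 2 3 2 2 2 1 4 9 9 4 2 2 2 2 2 2 2 0 0 1]
162 [ 2  2  2  2  1  0  2  2  1  0 -1  0  1  1  2  2  2  0  1  2  2  2  1  3
  4  1  1  3  3  2  2  3  4  3  2  2]
164 [ 2  1  0  1  1  2  0  0  1  1  1  2  1  2  1  1  0  0  1  2  1  2  5  1
 -3 -2  1  2  1  2  1  1  1  1  3  2]
166 [ 2  2  2  1  1  1  1  1  2  1  1  2  1  1  1  1  0  1  2  2  3  2  1 -2
 -3 -1  1  1  0  1  1  1  1  2  2  3]
168 [ 0  1  1 -1  0  1  1  2  2  0  0  0  1  1  0  0 -1 -1  1  1  0 -1 -1  0
  1  1  1  1  0  1  3  2  1  2  3  3]
170 [0 0 0 1 2 2 2 2 2 2 2 1 0 0 2 1 1 2 3 1 0 0 0 2 2 1 1 3 2 1 0 1 1 2 2 1]
172 [-1 -1 -1  0  2  1  2  2  2  1  0  0  0  0  1  1  0  1  2  2  2  1  1  1
  2  2  1  1  0 -1 -1  1  2  1  2  2]
```

The shaft now looks nearly vertical in the scene view: column 404 at row 158, 403 at row 166. I'll lift clear and measure it.

drive_tool --pt "1 0 0 15 0" --pt "1 0 -3 25 0" --pt "1 0 -5 30 0" --pt "1 0 -5 30 0" --pt "1 0 0 20 0" --pt "1 0 0 0 0" --pt "1 0 0 0 0" --grip_force 8

```text
clock: 12.92
position: [0.536, -0.3392, 0.2013]
ee_rot: [1.549, -2.679, -0.038]
force: [-0.1, 0.4, -0.1]
width: 0.094
gripper_force: 8.0
```

```bash
cat > ms.py <<'E'
from h import *
import pickle,sys
# driver below the fingers in the scene view: gray minus median-filtered background per row
s=observe();sc=get_image('scene');w=get_image('wrist');t=get_image('top');pickle.dump((t,sc,s,w),open(sys.argv[1],'wb'))
p=s['position'];print(p.round(4),s['force'].round(1),s['width'],rot(s['ee_rot'])[:,2].round(3))
tip=proj(sc,p+[0,0,.034]);print('ftip',tip,'vertical below',proj(sc,p+[0,0,-.039])-tip)
g=cv2.GaussianBlur(cv2.cvtColor(sc['image'],cv2.COLOR_RGB2GRAY),(3,3),0).astype(int);u,v=tip.astype(int)
for r in range(v-2,v+27,2):
    row=g[r,u-22:u+23];d=row-int(np.median(row));print(r,u-22,' '.join('%d'%x if abs(x)>3 else '.' for x in d))
E
python3 ms.py i6.pkl
```

```text
[ 0.536  -0.3392  0.2013] [-0.1  0.4 -0.1] 0.09387312962199679 [-0.053 -0.002 -0.999]
ftip [410.3025593  113.50204537] vertical below [-2.60658717 23.95681876]
111 388 . . . . . . . . . . . . . . . . . -9 -22 -27 -20 -14 -16 -18 -20 -21 -21 -18 -11 -4 . . . . . . . . . . . . . . .
113 388 . . . . . . . . . . . . . . . . . -9 -18 -23 -24 -29 -35 -38 -39 -40 -36 -25 -12 -4 . . . . . . . . . . . . . . .
115 388 . . . . . . . . . . . . . . . . . . . -5 -8 -13 -19 -25 -28 -25 -16 -8 . . . . . . . . . . . . . . . . .
117 388 . . . . . . . . . . . . . . . . . . . . . -5 -14 -19 -16 -9 . . . . . . . . . . . . . . . . . . .
119 388 . . . . . . . . . . . . . . . . . . . . . . . -6 -8 -4 . . . . . . . . . . . . . . . . . . .
121 388 . . . . . . . . . . . . . . . . . . . . . 6 5 . . . . . . . . . . . . . . . . . . . . . .
123 388 . . . . . . . . . . . . . . . . . . . . . . . -8 -5 . . . . . . . . . . . . . . . . . . . .
125 388 . . . . . . . . . . . . . . . . . . . 4 6 4 . . . . . . . . . . . . . . . . . . . . . . .
127 388 . . . . . . . . . . . . . . . . . . . . . . . . . . . . . . . . . . . . . . . . . . . . .
129 388 . . . . . . . . . . . . . . . . . . . . . . . . . . . . . . . . . . . . . . . . . . . . .
131 388 . . . . . . . . . . . . . . . . . . . . . . . . . . . . . . . . . . . . . . . . . . . . .
133 388 . . . . . . . . . . . . . . . . . . -8 -9 -5 . . . . . . . . . . . . . . . . . . . . . . . .
135 388 . . . . . . . . . . . . . . . . . . -4 -4 . . . . . . . . . . . . . . . . . . . . . . . . .
137 388 . . . . . . . . . . . . . . . . . . . . . . . . . . . . . . . . . . . . . . . . . . . . .
139 388 . . . . . . . . . . . . . . . . -4 -4 . . . . . . . . . . . . . . . . . . . . . . . . . . .
```

About 10° of lean remains, which matches the hand stopping 9 mm short. I'll repeat the push to hand y ≈ -0.315.

drive_tool --pt "1 0 0 -30 0" --pt "1 0 0 -35 0" --pt "1 0 0 -35 0" --pt "1 0 0 -20 0" --pt "1 0 0 0 0" --pt "1 0 6 0 0" --pt "1 0 6 0 0" --pt "1 0 4 0 0" --pt "1 0 4 0 0" --pt "1 0 3.5 0 0" --pt "1 0 0 0 0" --pt "1 0 0 0 0" --grip_force 4

```text
clock: 14.07
position: [0.5354, -0.3155, 0.0796]
ee_rot: [1.549, -2.677, -0.04]
force: [-0.3, -0.4, -1.3]
width: 0.095
gripper_force: 4.0
```

drive_tool --pt "1 0 0 10 0" --pt "1 0 -3 25 0" --pt "1 0 -10 35 0" --pt "1 0 -10 35 0" --pt "1 0 0 15 0" --pt "1 0 0 0 0" --pt "1 0 0 0 0" --grip_force 8

```text
clock: 14.65
position: [0.5356, -0.3387, 0.2001]
ee_rot: [1.549, -2.678, -0.039]
force: [-0.2, 0.3, -0.6]
width: 0.092
gripper_force: 8.0
```

```bash
python3 ms.py i7.pkl
```

```text
[ 0.5356 -0.3387  0.2001] [-0.2  0.3 -0.6] 0.0918619312849956 [-0.054 -0.002 -0.999]
ftip [410.25200989 113.94270561] vertical below [-2.60501327 23.94311432]
111 388 . . . . . . . . . . . . . . . . -4 -12 -21 -23 -15 -9 -10 -12 -12 -12 -13 -13 -8 . . . . . . . . . . . . . . . .
113 388 . . . . . . . . . . . . . . . . . -11 -24 -29 -28 -31 -37 -41 -40 -37 -33 -23 -11 . . . . . . . . . . . . . . . .
115 388 . . . . . . . . . . . . . . . . . -6 -12 -19 -26 -32 -38 -39 -33 -22 -13 -7 . . . . . . . . . . . . . . . . .
117 388 . . . . . . . . . . . . . . . . . . . . . . -6 -14 -18 -12 -4 . . . . . . . . . . . . . . . . . .
119 388 . . . . . . . . . . . . . . . . . . . . . . . -7 -13 -12 -6 . . . . . . . . . . . . . . . . . .
121 388 . . . . . . . . . . . . . . . . . . . . . . . -4 -9 -10 -6 . . . . . . . . . . . . . . . . . .
123 388 . . . . . . . . . . . . . . . . . . . . . . 5 5 . . . . . . . . . . . . . . . . . . . . .
125 388 . . . . . . . . . . . . . . . . . . . . . . 4 . -5 -4 . . . . . . . . . . . . . . . . . . .
127 388 . . . . . . . . . . . . . . . . . . . . . . . -4 -4 . . . . . . . . . . . . . . . . . . . .
129 388 . . . . . . . . . . . . . . . . . . . . . . -4 -5 . . . . . . . . . . . . . . . . . . . . .
131 388 . . . . . . . . . . . . . . . . . . . . . -7 -7 -4 . . . . . . . . . . . . . . . . . . . . .
133 388 . . . . . . . . . . . . . . . . . . . . . -8 -9 -5 . . . . . . . . . . . . . . . . . . . . .
135 388 . . . . . . . . . . . . . . . . . . . . . . . . . . . . . . . . . . . . . . . . . . . . .
137 388 . . . . . . . . . . . . . . . . . . . . . . . . . . . . . . . . . . . . . . . . . . . . .
139 388 . . . . . . . . . . . . . . . . . . . . -6 -7 -4 . . . . . . . . . . . . . . . . . . . . . .
```

About 5° is left. One more push, 5 mm deeper.

drive_tool --pt "1 0 0 -30 0" --pt "1 0 0 -35 0" --pt "1 0 0 -35 0" --pt "1 0 0 -20 0" --pt "1 0 8 0 0" --pt "1 0 8 0 0" --pt "1 0 5 0 0" --pt "1 0 4 0 0" --pt "1 0 3.5 0 0" --pt "1 0 0 0 0" --pt "1 0 0 0 0" --grip_force 4

```text
clock: 15.72
position: [0.5356, -0.3102, 0.08]
ee_rot: [1.549, -2.677, -0.039]
force: [0.2, 0.3, 0.3]
width: 0.093
gripper_force: 4.0
```

drive_tool --pt "1 0 -3 5 0" --pt "1 0 -5 25 0" --pt "1 0 -10 35 0" --pt "1 0 -10 35 0" --pt "1 0 0 20 0" --pt "1 0 0 0 0" --pt "1 0 0 0 0" --grip_force 8

```text
clock: 16.3
position: [0.5358, -0.3387, 0.2006]
ee_rot: [1.548, -2.679, -0.038]
force: [0.2, 0.6, -1.4]
width: 0.095
gripper_force: 8.0
```

```bash
python3 ms.py i8.pkl
```

```text
[ 0.5358 -0.3387  0.2006] [ 0.2  0.6 -1.4] 0.09493757449769485 [-0.053 -0.002 -0.999]
ftip [410.22737812 113.76691601] vertical below [-2.60441198 23.95037855]
111 388 . . . . . . . . . . . . . . . . -4 -10 -21 -25 -17 -13 -14 -14 -14 -16 -17 -16 -10 -4 . . . . . . . . . . . . . . .
113 388 . . . . . . . . . . . . . . . . . -13 -26 -32 -31 -32 -35 -36 -38 -39 -36 -25 -12 . . . . . . . . . . . . . . . .
115 388 . . . . . . . . . . . . . . . . . -7 -16 -23 -26 -22 -16 -16 -22 -28 -24 -12 . . . . . . . . . . . . . . . . .
117 388 . . . . . . . . . . . . . . . . . . . . . . -4 -10 -19 -24 -19 -7 . . . . . . . . . . . . . . . . .
119 388 . . . . . . . . . . . . . . . . . . . . . . -7 -20 -30 -26 -16 -6 . . . . . . . . . . . . . . . . .
121 388 . . . . . . . . . . . . . . . . . . . . . . . -7 -9 -5 . . . . . . . . . . . . . . . . . . .
123 388 . . . . . . . . . . . . . . . . . . . . . . . 4 4 . . . . . . . . . . . . . . . . . . . .
125 388 . . . . . . . . . . . . . . . . . . . . . . . 4 . . . . . . . . . . . . . . . . . . . . .
127 388 . . . . . . . . . . . . . . . . . . . . . . . . -6 -7 -4 . . . . . . . . . . . . . . . . . .
129 388 . . . . . . . . . . . . . . . . . . . . . . . -5 -5 . . . . . . . . . . . . . . . . . . . .
131 388 . . . . . . . . . . . . . . . . . . . . . . . -6 -7 -4 . . . . . . . . . . . . . . . . . . .
133 388 . . . . . . . . . . . . . . . . . . . . . . -4 -9 -10 -5 . . . . . . . . . . . . . . . . . . .
135 388 . . . . . . . . . . . . . . . . . . . . . . . -4 -4 . . . . . . . . . . . . . . . . . . . .
137 388 . . . . . . . . . . . . . . . . . . . . . . . . . . . . . . . . . . . . . . . . . . . . .
139 388 . . . . . . . . . . . . . . . . . . . . . . -8 -9 -5 . . . . . . . . . . . . . . . . . . . .
```

The driver is now upright to within about 2° in this view. Next I carry it over the nest at height.

drive_tool --pt "1 0 0 20 0" --pt "1 0 0 30 0" --pt "1 0 5 30 0" --pt "1 0 15 10 0" --pt "1 2 25 0 0" --pt "1 2 29 0 0" --pt "1 2 29 0 0" --pt "1 2 29 0 0" --pt "1 2 29 0 0" --pt "1 2 29 0 0" --pt "1 2 29 0 0" --pt "1 2 29 0 0" --pt "1 2 29 0 0" --pt "1 2 29 0 0" --pt "1 2 29 0 0" --pt "1 2 29 0 0" --pt "1 2 29 0 0" --pt "1 2 29 0 0" --pt "1 2 29 0 0" --pt "1 2 29 0 0" --grip_force 12

```text
clock: 18.12
position: [0.5664, 0.1431, 0.2877]
ee_rot: [1.548, -2.675, -0.042]
force: [0.7, 0.6, -0.7]
width: 0.09
gripper_force: 12.0
```

drive_tool --pt "1 1 25 0 0" --pt "1 0 15 0 0" --pt "1 0 7 0 0" --pt "1 0 0 -20 0" --pt "1 0 0 -25 0" --pt "1 0 0 -25 0" --pt "1 0 0 -15 0" --pt "1 0 0 0 0" --pt "1 0 0 0 0"

```text
clock: 18.87
position: [0.5678, 0.1878, 0.2032]
ee_rot: [1.547, -2.675, -0.042]
force: [0.2, -1.1, 1.0]
width: 0.093
gripper_force: 12.0
```

```bash
python3 ms.py i9.pkl
```

```text
[0.5678 0.1878 0.2032] [ 0.2 -1.1  1. ] 0.09315399931886675 [-0.058 -0.002 -0.998]
ftip [240.23154915 150.32171647] vertical below [ 3.59094657 29.20379205]
148 218 . . . . . . . . . . . . . . . . 8 14 16 16 14 13 12 10 6 . -5 -5 . . . . . . . . . . . . . . . . .
150 218 . . . . . . . . . . . . . . . . -5 -9 -11 -9 -8 -8 -8 -7 -7 -7 -8 -10 -8 -4 . . . . . . . . . . . . . . .
152 218 . . . . . . . . . . . . . . . . -6 -12 -16 -15 -11 -6 -4 -4 -4 -5 -5 -5 -5 -4 . . . . . . . . . . . . . . .
154 218 . . . . . . . . . . . . . . . . . . . . . . . . . -5 . . . . . . . . . . . . . . . . . . .
156 218 . . . . . . . . . . . . . . . . . . . . . . . . . . 5 7 5 . . . . . . . . . . . . . . . .
158 218 . . . . . . . . . . . . . . . . . . . . . . . . . 4 11 12 4 -4 -4 . . . . . . . . . . . -5 -7 -7
160 218 . . . . . . . . . . . . . . . . . . . . . . . . . 5 14 18 10 . . . . . -4 -5 -5 -5 -5 -7 -9 -10 -11 -12 -12
162 218 . . . . . . . . . . . . . . . . . . . . . . . . . . 7 13 12 . -5 -9 -8 -7 -8 -9 -8 -8 -8 -8 -8 -6 -5 -4 -4
164 218 . . . . . . . . . . . . . . . . . . . . . . . -4 -6 -4 . 12 16 5 -7 -10 -8 -7 -7 -7 -7 -7 -7 -7 -7 -7 -6 -4 -4
166 218 . . . . 4 4 4 4 . . . . . . . . . -4 -4 -4 -6 -7 -6 -7 -8 -6 4 17 22 12 . -5 -4 -4 -5 -6 -6 -6 -5 -4 -4 . . . .
168 218 8 7 7 7 7 8 7 6 6 5 . . . . -6 -6 -6 -6 -5 -4 . . . . . . . 10 18 17 7 . . . . . . . . . . . 5 7 5
170 218 10 8 6 5 4 4 . . . . . . . . . . . . . . . . . . . . . 7 16 16 7 . . . . . . . . . . . . . .
172 218 . . -4 . . . . . . . . . . . . . . . . . . . . . . . . . 9 10 7 . . . . . . . . . . . . . .
174 218 . . . . . . . . . . . . . . . . . . . . . . . . . . . . 5 11 11 5 . . . . . . . . . . . . .
176 218 . . . . . . . . . . . . . . . . . . . . . . . . . . . . 8 16 17 9 . . . . . . . . . . . -4 -6
```

drive_tool --pt "1 -3 2 -15 0" --pt "1 0 0 -25 0" --pt "1 0 0 -25 0" --pt "1 0 0 -15 0" --pt "1 0 0 -5 0" --pt "1 0 0 0 0" --pt "1 0 0 0 0"

```text
clock: 19.6
position: [0.5658, 0.1915, 0.1204]
ee_rot: [1.55, -2.678, -0.042]
force: [-0.6, 0.8, 0.1]
width: 0.094
gripper_force: 12.0
```

```bash
python3 - <<'E'
from h import *
import pickle
s=observe();sc=get_image('scene');w=get_image('wrist');t=get_image('top');pickle.dump((t,sc,s,w),open('i10.pkl','wb'))
p=s['position'];print(p,s['force'])
u,v=proj(sc,p).astype(int);a,b=proj(t,p).astype(int);print(u,v,a,b)
A=cv2.resize(sc['image'][v-30:v+50,u-40:u+40,::-1],(560,560),interpolation=cv2.INTER_CUBIC)
B=cv2.resize(w['image'][100:300,270:370,::-1],(230,460),interpolation=cv2.INTER_CUBIC)
o=np.zeros((560,790,3),np.uint8);o[:,:560]=A;o[:460,560:]=B
for k in range(0,80,10): cv2.putText(o,str(v-30+k),(0,k*7+5),0,.35,(0,0,255));cv2.putText(o,str(u-40+k),(k*7-8,555),0,.35,(0,0,255))
cv2.imwrite('pics/f.png',o)
E
```

```text
[0.56578083 0.19146355 0.12042653] [-0.62540964  0.77284843  0.1391059 ]
244 196 224 163
```

View pics/f.png

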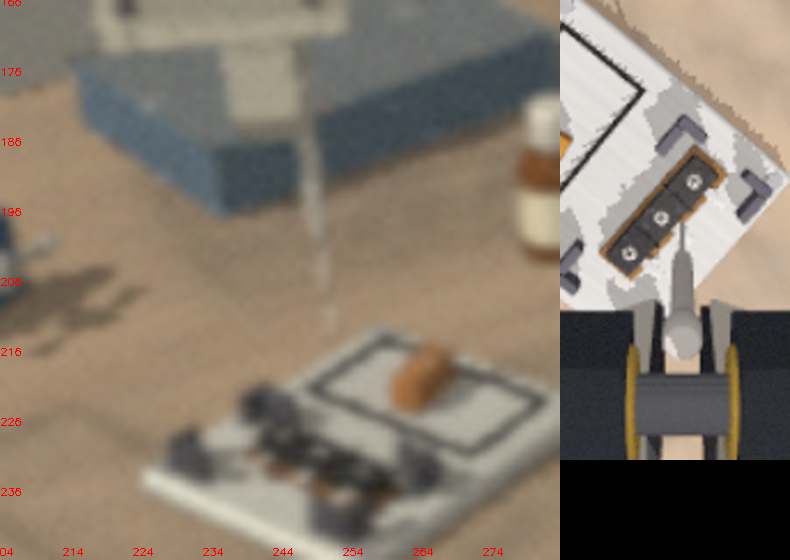

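The scene view shows the tip at px (251.6,213.1) and the terminal's middle at ~(250.4,231). The wrist view shows the tip at (323,196.5), the terminal's middle screw at (314,195) and the handle end at (323.5,244).

```bash
python3 - <<'E'
from h import *
import pickle
t,sc,s,w=pickle.load(open('i10.pkl','rb'))
tip,e=two(ray(sc,251.6,213.1),ray(w,323,196.5,True));print('tip',tip,e)
print('term wrist',onz(w,314.3,194.8,.024,True),'two',two(ray(sc,250.4,231),ray(w,314.3,194.8,True)))
t0=pickle.load(open('i0.pkl','rb'))['top'];print('term top',onz(t0,208+118*80/343,130+181*70/300,.024), 'post', )
p=s['position']
# handle end ray: point 104 mm from tip
o,d=ray(w,323.5,242,True);
for k in np.roots([1,2*d@(o-tip),(o-tip)@(o-tip)-.104**2]): q=o+k.real*d;print('end',q,k,'lean',np.degrees(np.arccos(np.clip((q-tip)[2]/.104,-1,1))))
E
```

```text
tip [0.55810308 0.18273305 0.07505795] 0.000647232637451315
term wrist [0.56845207 0.18883994 0.024     ] two (array([0.56812411, 0.18849597, 0.01954149]), np.float64(0.002873097620533595))
term top [0.56571479 0.18614369 0.024     ] post
end [ 0.58906506  0.24493793 -0.00232362] 0.3393628082870212 lean 138.07787751141578
end [0.56108845 0.17852175 0.17892976] 0.14430745476888318 lean 2.8450910381249996
```

Two-view results put the tip at (0.558,0.183,0.075), the part's middle at (0.567,0.188) and the lean at about 3°. I'll shift by +9, +5, -11 mm and check.

drive_tool --pt "1 5 3 -4 0" --pt "1 4 2 -4 0" --pt "1 0 0 -3 0" --pt "1 0 0 0 0" --pt "1 0 0 0 0" --pt "1 0 0 0 0" --pt "1 0 0 0 0" --pt "1 0 0 0 0" --pt "1 0 0 0 0"

```text
clock: 20.5
position: [0.5742, 0.1958, 0.1082]
ee_rot: [1.549, -2.677, -0.041]
force: [-0.3, 0.3, -0.7]
width: 0.088
gripper_force: 12.0
```

```bash
python3 - <<'E'
from h import *
import pickle
t0,sc0,s0,w0=pickle.load(open('i10.pkl','rb'))
s=observe();sc=get_image('scene');w=get_image('wrist')
print(s['position'],s['force'].round(1),s['width'],np.abs(s['dq']).max())
T=np.array([.5581,.1827,.0751])+s['position']-s0['position'];print('tip expected',T)
# same patch of shaft tracked in scene; tip tracked in wrist
def tr(a,b,x,y,h,m=14):
    A=a['image'];B=b['image'];x,y=int(x),int(y)
    r=cv2.matchTemplate(B[y-h-m:y+h+m,x-h-m:x+h+m],A[y-h:y+h,x-h:x+h],cv2.TM_CCOEFF_NORMED);_,q,_,l=cv2.minMaxLoc(r);return l[0]-m,l[1]-m,round(q,2)
print('wrist handle drift',tr(w0,w,323,242,12),'expected scene shift',proj(sc,T)-[251.6,213.1],'seen',tr(sc0,sc,249,200,8))
# bystanders and pump unchanged in the top view
ti=get_image('top');i0=pickle.load(open('i0.pkl','rb'))['top']
for n,(x,y) in dict(pump=(425,195),bottle=(312,122),tape=(318,167),batt=(322,243),relay=(260,160)).items(): print(n,tr(i0,ti,x,y,14,6))
E
```

```text
[0.57423374 0.19584103 0.10820981] [-0.3  0.3 -0.7] 0.08779863670740734 0.0022109108899246712
tip expected [0.56655292 0.18707747 0.06288329]
wrist handle drift (0, 0, 0.89) expected scene shift [-2.76433762  3.34314677] seen (-3, 1, 0.94)
pump (1, -6, -0.05)
bottle (-5, -4, 0.37)
tape (2, 2, 0.1)
batt (0, 0, 0.54)
relay (-3, 5, 0.08)
```

```bash
python3 - <<'E'
from h import *
import pickle
a=pickle.load(open('i0.pkl','rb'))['scene']['image'].astype(int);b=get_image('scene')['image'].astype(int)
for n,(x0,x1,y0,y1) in dict(pump=(365,410,145,185),bottle=(275,293,176,205),tape=(292,322,200,220),batt=(335,362,228,246),relay=(257,272,210,225)).items():
    print(n,np.abs(a-b)[y0:y1,x0:x1].mean().round(1),np.median(np.abs(a-b)[y0:y1,x0:x1]))
E
```

```text
pump 7.7 3.0
bottle 1.9 2.0
tape 9.6 3.0
batt 11.0 3.0
relay 1.8 2.0
```

```bash
python3 - <<'E'
from h import *
import pickle
a=pickle.load(open('i0.pkl','rb'))['scene']['image'];b=get_image('scene')['image']
for n,(x0,x1,y0,y1),(lo,hi) in [('pump',(355,415,135,190),((100,120,60),(125,255,255))),('tape',(285,330,195,225),((100,120,30),(130,255,255))),('batt',(325,372,222,252),((8,130,60),(28,255,255)))]:
    for i in(a,b):
        m=cv2.inRange(cv2.cvtColor(i,cv2.COLOR_RGB2HSV)[y0:y1,x0:x1],lo,hi);M=cv2.moments(m,True);print(n,M['m00'],round(x0+M['m10']/max(M['m00'],1),1),round(y0+M['m01']/max(M['m00'],1),1))
E
```

```text
pump 146.0 385.1 165.2
pump 136.0 384.6 166.0
tape 117.0 306.0 213.3
tape 114.0 305.8 213.3
batt 31.0 342.2 237.4
batt 32.0 342.2 237.3
```

```bash
python3 -c "
from cell import arm
print(arm.sign_off())"
```

```text
the job is handed in; nothing more can be done
None
```

The terminal block was in the nest, so I drew the screwdriver and handed the job in holding it about 3° off vertical, tip about 4 cm above the middle of the block; the pump is still in its socket and camera checks showed the bystanders and relay unmoved, but I had to push the shaft upright against the stand's end face after lifting it clear.

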